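# Pin the lever shaft of the bearing bracket

### The arm

A 6-joint arm with a two-finger parallel gripper is mounted at the origin on a cart in front of the work surface, level with it; the furniture and walls round the work are solid. World frame = base frame: x ahead of the robot, y to its left, z up, the work surface at z = 0. Lengths are in m, angles in degrees, forces in N, time in s.
With the tool pointing down it reaches from about 0.35 to 0.875 m from the base axis. Payload 4.2 kg.
Tool frame: the origin (TCP) lies on the centre line of the jaws, within the pads' length; the fingertips stand 19 mm ahead of it and the grasp point (between the pads) is the TCP; z points along the fingers, y is the line along which they close (so a half turn about z gives the same grasp; the last joint's range is limited). The gripper opens to 87 mm and grips with 3 to 60 N. Pads are 19 mm wide; open, the fingers measure 117 mm over their backs; the gripper's body (75 mm by 190 mm) begins 51 mm behind the grasp point.
Start: joints at [-50.501, 22.042, 0.453, 0, -68.411, -14.817], TCP at [0.261, -0.568, 0.242] pointing down, gripper open.
Joint ranges: [-179.83, 179.83], [-69.29, 118.12], [-61.27, 80.66], [-181.25, 117.63], [-171.15, -9.14], [-177.46, 177.46]. Speed limits (degrees/s): [159.86, 159.86, 180, 180, 180, 180].

### API

Orientations are given as a 3x3 rotation matrix whose columns are the frame's x, y, z axes.
In Python, from station import sense, capture, finish_job, search_frame, masks_of gives the robot as it stands.
- The arm moves only by the tool drive_tool, never from a script. Its argument "rows" is a list of rows, each a list of 7 numbers: the opening in per cent of the stroke, from 0 (shut) to 100 (fully open), then the shift along the world's x, y, z in mm, then the turn, a rotation vector about the world's x, y, z in rad. In form: [[fingers, dx, dy, dz, wx, wy, wz], ...]. A call has 1 to 5 rows; each row shifts and turns the commanded pose from where the row before left it; what a row does not reach is not made up. A row lasts 1/12 s, in which the tool goes at most 41.7 mm and 7.16 degrees, less where a joint would pass 70% of its speed; a pose out of reach is approached as far as the arm can. A call is refused whole if a number of a shift passes 41.7 or a number of a turn 0.125, either way. A call with a gripper value outside its range is refused whole. The fingers move at their own pace and stop on an object; the grip force is fixed at half the most. Time passes only in rows, so rows that do not move let the fingers close. It gives the time, the measured TCP pose, the force, the opening and the grip force at its end, in the units of the state.
- sense(): the state, without advancing time (a new reading comes with each control period).
- capture(name): name is "scene" or "top" or "wrist"; returns a dict with "frame" (400x640x3 uint8, red, green, blue), "z_map" (400x640 float32, m along the optical axis (not along the pixel's ray), 0 where there is no reading), "fx", "fy", "cx", "cy" (pixels), "distortion" ([k1, k2, p1, p2, k3] as OpenCV has them; the pictures are not rectified), "R" (3x3) and "t" (3): a world point X has camera coordinates R X + t; the wrist camera has in their place "T_tool_cam" (4x4, takes a point from camera to tool coordinates, whose origin is the TCP and whose axes are the flange's). Camera axes: x right, y down, z forward; pixel columns grow to the right and rows downward; lengths in m; the calibration is good to about 2 mm. A picture is of the moment at which its call begins: read the wrist's pose just before it.
- finish_job(): hands the job in; it is judged then, once.
Trained networks look in a picture, given as the dict that the camera call returned (one of the last four; its "shot" number tells which), for a name from the list of things; names that differ only in an ending like _2 or _b are one class to them, and where a whole thing is asked for, a point or a joint stands for the part that bears it (a point fixed in the world has none). Each returns a list of dicts, best first, with "p" (0 to 1); they miss things now and then, are a little off and sometimes report something else, mostly with a low value. They report only what shows in the picture. A call takes as long as a camera call. They do not tell look-alikes from the thing itself.
- search_frame(label, picture): "xy" ([column, row] in pixels, amid what is visible of it).
- masks_of(label, picture): "region" (400x640 bool, what is visible of it) and "xy" ([column, row] in pixels, amid what is visible of it).
The state is a dict: "time_s": time; "joints": joint angles; "joint_velocities": joint speeds; "effort": joint torques, N m; "tcp_pos": TCP position; "ee_rot": TCP orientation; "wrist_force": force on the tool from outside, world axes, zero at the start; "moment": the same for the moment, N m; "gripper_width": opening from 0.0 (shut) to 1.0 (fully open); "gripper_force": force on a finger pad.
Only numpy, scipy, OpenCV 4.12 (cv2) and the standard library are available. Lean on these libraries where they do the work, as an engineer would, in place of code of your own. Each camera call takes 0.05 s, during which the arm holds its last target. There are 200 camera calls.

### The job

Lock the bracket's lever shaft with its loose steel pin: the shaft's cross-hole is hidden inside the bracket, so stand the pin in the hole in the bracket's top, swing the lever gently forward (away from the robot) until you feel the pin fall into the cross-hole and stop the lever, then press the pin gently home until its collar sits flat on the bracket's washer. Do not force the lever once it stops, do not hammer or lean on the pin, let go of everything, and leave the other things on the table where they are.

Things in the scene. Friction and masses are not known exactly. Their poses are not given: they have to be found in the camera images.
- bracket: Grey steel bearing bracket, fixed. Origin: centre of its underside on the table; x roughly away from the robot, y along the shaft, z up. Base plate 120 x 100 x 8 mm; block 68 (x) x 52 (y) mm, flat top at 82 mm with a washer in its centre and four 4 mm bolt heads near the corners. A 36 mm shaft runs through it along y, axis at 48 mm, sticking out 37 mm at +y and carrying the lever at -y.
- seat: Steel thrust washer lying fixed on the bracket's top round the pin hole: 30 mm across, 16 mm hole, 3 mm thick, its top 85 mm above the table; the pin's collar must come to sit on it. Origin: centre of its underside. Never press the pin down on it with more than 50 N.
- hole_mouth (a point): Centre of the pin hole at the level of the washer's top, 85 mm above the table. The hole goes straight down, 11.2 mm wide from 82 to 68 mm above the table; the shaft's top (66 mm) closes it until the cross-hole lines up; it goes on below the shaft, where a sprung ball sticks into it at 22 mm above the table.
- lever: Lever clamped on the shaft at bracket y = -65 mm, turning with it. Origin on the shaft axis (48 mm up), z along the lever, y along the shaft. Hub 48 mm across, round bar 12 mm thick, ball knob. Starts leaning toward the robot (bracket -x) 0.05 to 0.9 rad; stays where left; about 2 N at 60 mm turns it. Never push it with more than 25 N.
- lever_knob (a point): Centre of the lever's 24 mm black ball knob, 110 mm from the shaft axis. The cross-hole (11.5 mm) lines up 0.45 to 0.85 rad forward of the start (knob toward bracket +x), with the lever between 0.05 rad short of and 0.4 rad past upright; where exactly is hidden. A pin standing in the hole then drops by itself and blocks the lever both ways.
- pin: Loose steel pin, 75 to 120 g, 95 mm long: shank 10 mm thick and 69 mm long with chamfered tip, collar 26 mm across and 4 mm thick, round grip 20 mm across and 22 mm high on top. Origin: centre of the tip; z along the pin toward the grip. Stands upright in the pin rest, tip 6 mm and top 101 mm above the table.
- pin_tip (a point): Centre of the pin's tip. Height above the table: 66 mm when the pin stands on the closed shaft, about 22 mm when it has dropped through the shaft on to the sprung ball, 16 mm when home.
- pin_top (a point): Centre of the top face of the pin's grip, 95 mm from the tip. Height above the table: 161 mm standing on the closed shaft, about 117 mm dropped, 111 mm home. The last 6 mm must be pressed past the sprung ball with a steady 6 to 12 N, until the collar meets the washer, where the force climbs steeply.
- pin_rest: Wooden block 80 x 80 x 36 mm, fixed, with one 12 mm wide hole 30 mm deep in the centre of its top; the pin stands in it at the start. Origin: centre of its underside.
- bushing_big: Bystander: steel bushing 30 mm across and 30 mm high, standing on the table; leave alone. Origin: centre of its underside.
- tape_measure: Bystander: yellow tape measure 64 x 84 x 32 mm; leave alone. Origin: centre of its underside.
- oil_bottle: Bystander: small oil bottle with a red spout, 46 x 45 x 134 mm, upright; leave alone. Origin: centre of its underside.
There are look-alikes about, which are no part of the job. Of the things shaped like the pin, the steel one is meant.

How it is judged (in metres and radians):
On the way:
1. the pin has dropped through the shaft's cross-hole (its tip below the shaft) (z of pin_tip in the frame of bracket below 0.032 m and horizontal distance between pin_tip and hole_mouth below 0.005 m and horizontal distance between pin and bracket below 0.005 m), for 0.1 s.
At the end, for the whole second after the job is handed in: The pin stands upright (within 0.06 rad) in the bracket's hole, right through the shaft, its tip within 4 mm of the hole's axis and its collar down on the bracket's washer (within 1.8 mm), at rest and released (z of pin_tip in the frame of bracket below 0.0178 m and horizontal distance between pin_tip and hole_mouth below 0.004 m and angle between pin's own z axis and vertical below 0.06 rad and linear speed of pin below 0.01 m/s); the robot touches nothing.
It fails at once if the lever is pushed with more than 25 N (contact force between lever and anything else above 25 N).
It fails at once if the pin is pressed down on the washer with more than 50 N (contact force between pin and seat above 50 N).
It fails at once if the bushing is moved more than 30 mm (distance of bushing_big from where it was at the start of the episode above 0.03 m).
It fails at once if the tape measure is moved more than 30 mm (distance of tape_measure from where it was at the start of the episode above 0.03 m).
It fails at once if the oil bottle is moved more than 30 mm (distance of oil_bottle from where it was at the start of the episode above 0.03 m).
It also fails if it takes over 59 s, if anything falls off the work surface, if the arm or the gripper's body presses on something with over 40 N, if the wrist force passes 120 N, or if a joint passes its speed limit or range.

## Working session

There is one attempt and no reset: what is moved stays moved. The work goes in short steps, Python scripts to look and compute and a tool call to move; the robot and the scene stay as the last step left them, time stands still between calls to the robot, and variables do not carry over. Pictures are saved under pics/ and viewed, at most 10 in all, crops included, and the job is handed in when it is done.

Besides the shell and the picture viewer there is one more tool, called after "Emit:" by a JSON object that holds its "fn" and its "kwargs". drive_tool: Moves the arm, as the interface text tells. Its arguments: {"type":"object","properties":{"rows":{"type":"array"}},"required":["rows"]}

```bash
mkdir -p pics
cat > h.py <<'E'
import numpy as np, cv2
from station import *
def pose(p):
    if "R" in p: return np.array(p["R"]),np.array(p["t"])
    s=p["_s"]; T=np.eye(4); T[:3,:3]=s["ee_rot"]; T[:3,3]=s["tcp_pos"]
    W=np.linalg.inv(T@np.array(p["T_tool_cam"])); return W[:3,:3],W[:3,3]
def cap(n):
    s=sense(); p=capture(n); p["_s"]=s; return p
def K(p): return np.array([[p["fx"],0,p["cx"]],[0,p["fy"],p["cy"]],[0,0,1.]]),np.array(p["distortion"],float)
def cloud(p,uv):
    uv=np.atleast_2d(uv).astype(int); z=p["z_map"][uv[:,1],uv[:,0]]; k,d=K(p)
    n=cv2.undistortPoints(uv.reshape(-1,1,2).astype(float),k,d)[:,0]
    R,t=pose(p); X=np.c_[n*z[:,None],z]; return ((X-t)@R)[z>0]
def ray(p,uv,h):
    k,d=K(p); n=cv2.undistortPoints(np.array(uv,float).reshape(1,1,2),k,d)[0,0]
    R,t=pose(p); o=-R.T@t; v=R.T@np.r_[n,1]; return o+v*(h-o[2])/v[2]
def proj(p,X):
    k,d=K(p);R,t=pose(p); return cv2.projectPoints(np.atleast_2d(X).astype(float),cv2.Rodrigues(R)[0],t,k,d)[0][:,0]
def save(p,n,box=None,s=1):
    im=p["frame"][:,:,::-1]
    if box: im=im[box[1]:box[3],box[0]:box[2]]
    cv2.imwrite("pics/"+n,cv2.resize(im,None,fx=s,fy=s,interpolation=cv2.INTER_CUBIC))
E
python3 - <<'E'
from h import *
for n in("scene","top"):
    p=cap(n); save(p,n+".png"); print(n)
    for l in("bracket","seat","lever","lever_knob","pin","pin_rest","pin_top","oil_bottle","tape_measure","bushing_big"):
        for r in masks_of(l,p)[:4]:
            v,u=np.nonzero(r["region"]); c=cloud(p,np.c_[u,v])
            print(l,round(r["p"],2),np.round(r["xy"]),len(u),np.round(np.median(c,0),3) if len(c) else None, np.round(np.percentile(c,[2,98],axis=0),3).tolist() if len(c) else None)
print(sense())
E
```

```text
scene
bracket 0.9 [316. 216.] 1558 [ 0.593 -0.034  0.043] [[0.556, -0.119, 0.001], [0.658, -0.006, 0.142]]
lever 0.73 [265. 265.] 235 [0.488 0.261 0.081] [[0.48, 0.249, 0.04], [0.499, 0.268, 0.1]]
lever 0.6 [336. 188.] 221 [ 0.587 -0.116  0.093] [[0.552, -2.173, -0.738], [1.937, -0.11, 0.152]]
lever_knob 0.78 [333. 195.] 183 [ 0.59  -0.115  0.083] [[0.554, -0.125, 0.037], [0.617, -0.109, 0.152]]
pin 0.67 [233. 256.] 281 [0.581 0.263 0.071] [[0.574, 0.252, 0.003], [0.593, 0.271, 0.094]]
pin 0.62 [264. 263.] 281 [0.488 0.26  0.079] [[0.48, 0.153, -0.002], [0.625, 0.268, 0.1]]
pin 0.56 [301. 287.] 385 [0.402 0.26  0.07 ] [[0.395, 0.146, -0.002], [0.513, 0.267, 0.094]]
pin 0.5 [269. 294.] 1720 [0.474 0.273 0.034] [[0.451, 0.221, 0.001], [0.529, 0.298, 0.036]]
pin_rest 0.78 [266. 293.] 1810 [0.475 0.273 0.033] [[0.45, 0.219, -0.001], [0.532, 0.298, 0.036]]
pin_top 0.79 [299. 288.] 320 [0.402 0.26  0.071] [[0.394, 0.252, 0.004], [0.409, 0.267, 0.094]]
pin_top 0.62 [231. 255.] 237 [0.581 0.263 0.072] [[0.574, 0.255, 0.009], [0.588, 0.271, 0.094]]
pin_top 0.54 [263. 264.] 284 [0.488 0.26  0.
[... 1737 characters left out ...]
200e+01, -1.48165518e+01]), 'joint_velocities': array([ 0.0566361 ,  0.01598992, -0.02043051, -0.09344371,  0.02750033,
        0.01436169]), 'effort': array([ 7.40838495e-04, -3.90481424e+01,  1.87624311e+01,  4.22447562e+00,
        1.54909916e-02, -7.65373301e-06]), 'tcp_pos': array([ 0.26103045, -0.5678771 ,  0.24156412]), 'ee_rot': array([[-9.08623279e-01, -4.17616735e-01,  2.64743553e-07],
       [-4.17616735e-01,  9.08623278e-01, -1.46680872e-05],
       [ 5.88508655e-06, -1.34383268e-05, -1.00000000e+00]]), 'wrist_force': array([-0.54484359,  0.39289781,  0.16724954]), 'moment': array([-0.01783101,  0.02432951, -0.00928873]), 'gripper_force': 0.0, 'gripper_width': 1.0020722710398058}
```

View pics/scene.png

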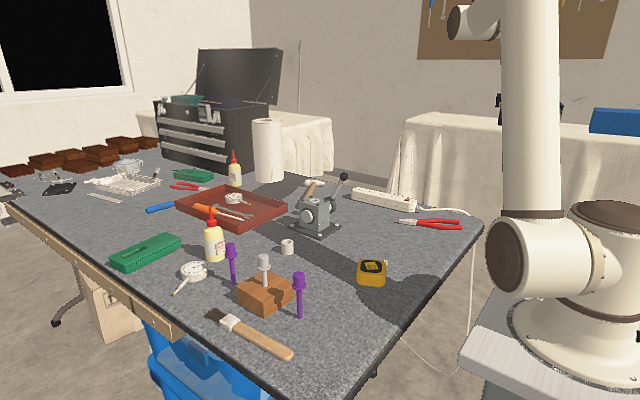

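View pics/top.png

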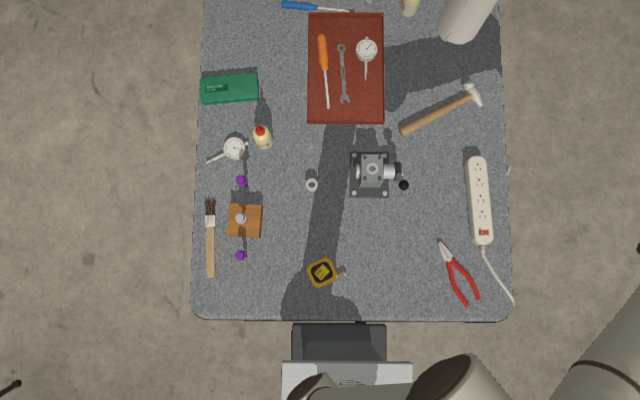

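Pin-like things in the scene picture are purple at (231,255), grey in the wooden rest at (264,264), and purple at (299,288). The grey one in the rest fits "steel, standing in the pin rest". I'll confirm it in a crop. The bracket is at (316,216), with the lever knob at (343,176) leaning toward the robot.

Run:
```python
from h import *
p=cap("top"); s=cap("scene"); save(s,"crop.png",(205,225,335,330),5)
v,u=np.mgrid[100:290,200:430]; uv=np.c_[u.ravel(),v.ravel()]
c=cloud(p,uv)
def sel(x,y,r,z0,z1):
    m=(np.hypot(c[:,0]-x,c[:,1]-y)<r)&(c[:,2]>z0)&(c[:,2]<z1); return c[m]
t=sel(.489,.256,.025,.09,.115); print("pin top",len(t),(t.min(0)+t.max(0))/2,np.median(t,0))
b=sel(.616,-.056,.06,.074,.09); r=cv2.minAreaRect((b[:,:2]*1000).astype(np.float32)); print("block",len(b),r,np.median(b[:,2]))
q=sel(.616,-.056,.1,.003,.014); print("base",len(q),cv2.minAreaRect((q[:,:2]*1000).astype(np.float32)))
k=sel(.56,-.12,.05,.12,.18); print("knob",len(k),np.median(k,0),k.min(0),k.max(0))
w=cap("wrist"); print(np.round(w["T_tool_cam"],4).tolist(),w["fx"])
```

```text
pin top 60 [0.4908539  0.25669502 0.09859746] [0.49055522 0.25643062 0.09967134]
block 608 ((614.9378662109375, -72.04464721679688), (69.34947967529297, 85.48848724365234), 0.1664137989282608) 0.08175793349732961
base 1002 ((614.4368896484375, -56.136016845703125), (195.42352294921875, 187.8421173095703), 41.26548385620117)
knob 94 [ 0.56285087 -0.11879057  0.15202249] [ 0.55194189 -0.12992694  0.12098428] [ 0.58200702 -0.10987095  0.16055217]
[[0.0006, -0.9539, -0.3002, 0.0831], [1.0, 0.0006, 0.0003, 0.0003], [-0.0001, -0.3002, 0.9539, -0.1444], [0.0, 0.0, 0.0, 1.0]] 346.8037357470037
```

View pics/crop.png

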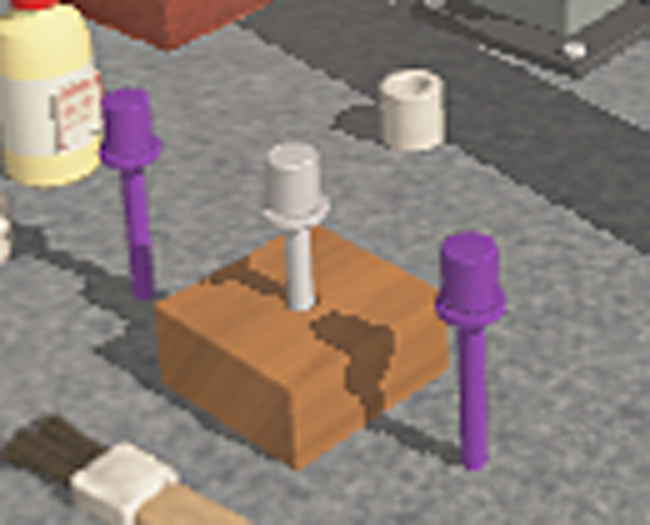

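Emit:
{"fn": "drive_tool", "kwargs": {"rows": [[100, 10, 35, 15, 0, 0, -0.1], [100, 10, 39, 10, 0, 0, -0.1], [100, 10, 39, 0, 0, 0, -0.1], [100, 10, 39, 0, 0, 0, -0.1], [100, 10, 39, 0, 0, 0, -0.031]]}}

```text
time_s: 1.67
tcp_pos: [0.3111, -0.3753, 0.2668]
ee_rot: [[-1.0, 0.005, 0.001], [0.005, 1.0, -0.0], [-0.001, -0.0, -1.0]]
wrist_force: [2.3, 0.6, 0.8]
gripper_width: 0.992
gripper_force: 0.0
```

The crop shows the bare grey steel pin in the wooden rest, with the two outer look-alikes purple. The steel one is meant. I'll first look at the hole from above with the wrist camera, on the way to the pin.

Emit:
{"fn": "drive_tool", "kwargs": {"rows": [[100, 28, 29, 0, 0, 0, 0], [100, 28, 29, 0, 0, 0, 0], [100, 28, 29, 0, 0, 0, 0], [100, 28, 29, 0, 0, 0, 0], [100, 28, 29, 0, 0, 0, 0]]}}

```text
time_s: 2.08
tcp_pos: [0.452, -0.2301, 0.2671]
ee_rot: [[-1.0, -0.0, 0.001], [-0.0, 1.0, -0.0], [-0.001, -0.0, -1.0]]
wrist_force: [-0.3, -0.7, 0.2]
gripper_width: 0.999
gripper_force: 0.0
```

Emit:
{"fn": "drive_tool", "kwargs": {"rows": [[100, 28, 29, 0, 0, 0, 0], [100, 28, 29, 0, 0, 0, 0], [100, 28, 29, 0, 0, 0, 0], [100, 28, 29, 0, 0, 0, 0], [100, 28, 29, 0, 0, 0, 0]]}}

```text
time_s: 2.5
tcp_pos: [0.5921, -0.0851, 0.2668]
ee_rot: [[-1.0, -0.0, 0.001], [-0.0, 1.0, -0.0], [-0.001, -0.0, -1.0]]
wrist_force: [0.0, 0.0, -0.2]
gripper_width: 0.996
gripper_force: 0.0
```

Emit:
{"fn": "drive_tool", "kwargs": {"rows": [[100, 20, 16, -17, 0, 0, 0], [100, 0, 0, 0, 0, 0, 0], [100, 0, 0, 0, 0, 0, 0]]}}

```text
time_s: 2.75
tcp_pos: [0.6112, -0.0697, 0.2477]
ee_rot: [[-1.0, -0.002, -0.003], [-0.002, 1.0, -0.0], [0.003, -0.0, -1.0]]
wrist_force: [0.9, -0.1, -0.2]
gripper_width: 0.998
gripper_force: 0.0
```

Run:
```python
from h import *
w=cap("wrist"); np.save("hole.npy",w,allow_pickle=True)
print(w["_s"]["tcp_pos"],proj(w,[[.616,-.057,.085]]))
for l in("seat","lever_knob"):
    for r in masks_of(l,w)[:2]:
        v,u=np.nonzero(r["region"]); c=cloud(w,np.c_[u,v]); print(l,r["p"],r["xy"],np.median(c,0),np.percentile(c,[2,98],axis=0).round(3).tolist())
u0,v0=proj(w,[[.616,-.057,.085]])[0].astype(int)
save(w,"w1.png")
```

```text
[ 0.61118005 -0.06969992  0.24767191] [[336.92810151 187.10386441]]
seat 0.93 [343.9, 183.6] [ 0.6154694  -0.05536463  0.08606177] [[0.602, -0.069, 0.082], [0.63, -0.042, 0.088]]
seat 0.74 [260.2, 158.1] [ 0.57707184 -0.1183287   0.12760442] [[0.554, -0.132, 0.002], [0.633, -0.11, 0.159]]
lever_knob 0.68 [262.0, 153.6] [ 0.57777257 -0.11809839  0.12890156] [[0.554, -0.13, 0.053], [0.633, -0.11, 0.159]]
```

View pics/w1.png

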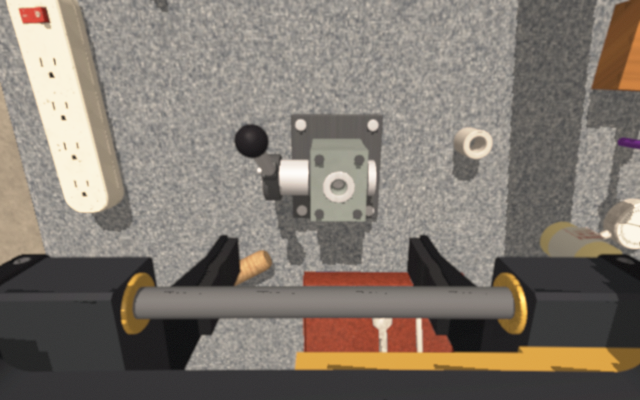

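The wrist picture shows the washer ring with its hole at about (340,187), the knob at (251,140) and the bushing at (474,143). The bracket is nearly aligned with the world. Next I refine the hole position, then move to the pin.

Run:
```python
from h import *
w=np.load("hole.npy",allow_pickle=True).item()
g=cv2.cvtColor(w["frame"],cv2.COLOR_RGB2GRAY)
r=cv2.resize(g[160:215,310:370],None,fx=6,fy=6,interpolation=cv2.INTER_CUBIC)
def circ(h,rad,dark=None):
    # radial-gradient score of a projected world circle
    gf=cv2.GaussianBlur(g.astype(np.float32),(0,0),.6); a=np.linspace(0,2*np.pi,72,endpoint=False); best=[]
    for x in np.arange(.606,.626,.0005):
        for y in np.arange(-.066,-.046,.0005):
            def s(R):
                q=proj(w,np.c_[x+R*np.cos(a),y+R*np.sin(a),0*a+h]).astype(np.float32)
                return cv2.remap(gf,q[:,:1],q[:,1:],1).ravel()
            best.append((np.clip(s(rad*.9 if rad>.01 else rad*1.15)-s(rad*1.1 if rad>.01 else rad*.85),-40,40).mean(),x,y))
    best.sort(reverse=True); return np.round(best[:4],4)
print(circ(.085,.015)); print(circ(.085,.008))
c=cloud(w,np.argwhere(np.ones((110,110)))[:,::-1]+[285,110]); 
b=c[(c[:,2]>.079)&(c[:,2]<.09)&(c[:,1]>-.09)]; print(cv2.minAreaRect((b[:,:2]*1000).astype(np.float32)))
b=c[(c[:,2]>.003)&(c[:,2]<.014)&(c[:,1]>-.115)]; print(cv2.minAreaRect((b[:,:2]*1000).astype(np.float32)))
k=ray(w,(251,140),.15); print("knob",k)
```

```text
[[40.      0.615  -0.056 ]
 [39.9743  0.6155 -0.056 ]
 [39.9486  0.6155 -0.0555]
 [39.8879  0.615  -0.0555]]
[[37.6668  0.615  -0.0555]
 [37.6203  0.615  -0.056 ]
 [37.5119  0.6155 -0.056 ]
 [37.4921  0.6155 -0.0555]]
((615.210693359375, -55.21324920654297), (51.6008415222168, 67.0449447631836), 89.61499786376953)
((616.6646728515625, -51.256675720214844), (126.52786254882812, 121.48210906982422), 89.76598358154297)
knob [ 0.5635532  -0.11998565  0.15      ]
```

Emit:
{"fn": "drive_tool", "kwargs": {"rows": [[100, -12, 38, 10, 0, 0, 0], [100, -13, 38, 9, 0, 0, 0], [100, -13, 38, 0, 0, 0, 0], [100, -13, 38, 0, 0, 0, 0], [100, -13, 38, 0, 0, 0, 0]]}}

```text
time_s: 3.32
tcp_pos: [0.5461, 0.1193, 0.2703]
ee_rot: [[-1.0, 0.002, 0.003], [0.002, 1.0, 0.001], [-0.003, 0.001, -1.0]]
wrist_force: [0.8, 0.8, -0.3]
gripper_width: 1.0
gripper_force: 0.0
```

Emit:
{"fn": "drive_tool", "kwargs": {"rows": [[100, -30, 28, 0, 0, 0, 0], [100, -29, 28, 0, 0, 0, 0], [100, 0, 28, 0, 0, 0, 0], [100, 0, 38, 0, 0, 0, 0], [100, 0, 0, 0, 0, 0, 0]]}}

```text
time_s: 3.73
tcp_pos: [0.4881, 0.2448, 0.27]
ee_rot: [[-1.0, -0.003, 0.004], [-0.003, 1.0, 0.003], [-0.004, 0.003, -1.0]]
wrist_force: [0.7, 0.4, 0.2]
gripper_width: 0.999
gripper_force: 0.0
```

Emit:
{"fn": "drive_tool", "kwargs": {"rows": [[100, 0, 0, 0, 0, 0, 0]]}}

```text
time_s: 3.82
tcp_pos: [0.4878, 0.2417, 0.2695]
ee_rot: [[-1.0, -0.001, 0.001], [-0.001, 1.0, 0.001], [-0.001, 0.001, -1.0]]
wrist_force: [-1.1, 0.6, -0.2]
gripper_width: 1.002
gripper_force: 0.0
```

Run:
```python
from h import *
w=cap("wrist"); np.save("pin.npy",w,allow_pickle=True)
print(w["_s"]["tcp_pos"],proj(w,[[.4907,.2566,.101]]))
for l in("pin","pin_top"):
    for r in masks_of(l,w)[:3]:
        v,u=np.nonzero(r["region"]); c=cloud(w,np.c_[u,v]); c=c[c[:,2]>.095]; print(l,r["p"],r["xy"],np.median(c,0),len(c)and np.percentile(c,[2,98],axis=0).round(4).tolist())
save(w,"w2.png",(220,80,460,240),3)
```

```text
[0.48775855 0.24168652 0.26951709] [[338.84875558 182.606884  ]]
pin 0.86 [336.3, 181.8] [0.49151666 0.25667575 0.10206597] [[0.4834, 0.2475, 0.096], [0.5005, 0.2655, 0.1034]]
pin 0.85 [334.1, 262.4] [0.58501885 0.25961321 0.09616964] [[0.5772, 0.2512, 0.0952], [0.5946, 0.2687, 0.0977]]
pin 0.62 [335.4, 88.7] [0.40558401 0.25631347 0.0962512 ] [[0.3974, 0.2477, 0.0951], [0.414, 0.2645, 0.0977]]
pin_top 0.94 [341.1, 258.7] [0.58493541 0.25955913 0.09615587] [[0.5772, 0.2512, 0.0952], [0.5942, 0.2687, 0.0977]]
pin_top 0.67 [340.1, 87.7] [0.40558401 0.25631347 0.0962512 ] [[0.3974, 0.2477, 0.0951], [0.414, 0.2645, 0.0977]]
pin_top 0.61 [337.6, 181.9] [0.49167256 0.25667245 0.10203878] [[0.4834, 0.2477, 0.0961], [0.5011, 0.2659, 0.1034]]
```

View pics/w2.png

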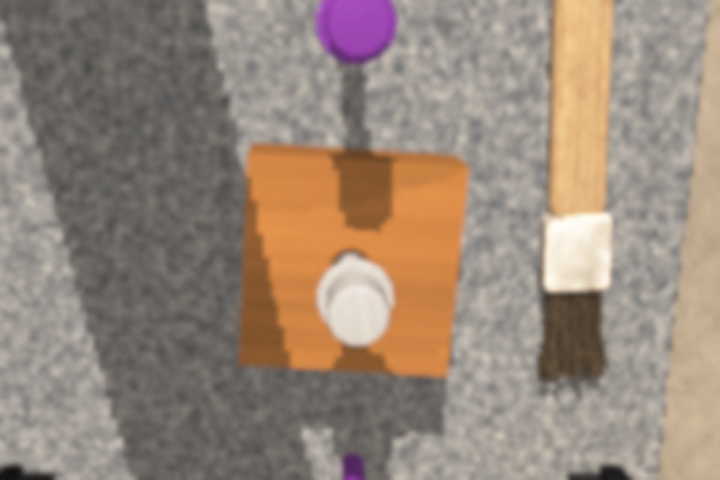

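The crop shows the grey pin top at crop (355,310), i.e. full-frame (338,183), agreeing with the network. The pin is at (0.492, 0.2566) and the hole at (0.6152, -0.0557). I go down to grasp.

Emit:
{"fn": "drive_tool", "kwargs": {"rows": [[100, 4, 15, -25, 0, 0, 0], [100, 0, 0, -35, 0, 0, 0], [100, 0, 0, -30, 0, 0, 0], [100, 0, 0, -10, 0, 0, 0], [100, 0, 0, 0, 0, 0, 0]]}}

```text
time_s: 4.38
tcp_pos: [0.491, 0.2538, 0.1661]
ee_rot: [[-1.0, 0.002, -0.005], [0.002, 1.0, -0.004], [0.005, -0.004, -1.0]]
wrist_force: [0.4, -0.1, -0.2]
gripper_width: 1.001
gripper_force: 0.0
```

Emit:
{"fn": "drive_tool", "kwargs": {"rows": [[100, 1, 2, -20, 0, 0, 0], [100, 0, 0, -25, 0, 0, 0], [100, 0, 0, -12, 0, 0, 0], [100, 0, 0, -3, 0, 0, 0], [100, 0, 0, 0, 0, 0, 0]]}}

```text
time_s: 4.8
tcp_pos: [0.494, 0.2581, 0.1097]
ee_rot: [[-1.0, 0.0, 0.001], [0.0, 1.0, 0.001], [-0.001, 0.001, -1.0]]
wrist_force: [0.3, 0.3, 0.7]
gripper_width: 0.998
gripper_force: 0.0
```

Emit:
{"fn": "drive_tool", "kwargs": {"rows": [[100, 0, 0, 0, 0, 0, 0], [100, 0, 0, 0, 0, 0, 0]]}}

```text
time_s: 4.97
tcp_pos: [0.4942, 0.2588, 0.1106]
ee_rot: [[-1.0, 0.0, 0.003], [0.0, 1.0, 0.002], [-0.003, 0.002, -1.0]]
wrist_force: [-0.7, 0.9, 0.1]
gripper_width: 1.0
gripper_force: 0.0
```

Emit:
{"fn": "drive_tool", "kwargs": {"rows": [[100, -2, -2, -8, 0, 0, 0], [100, 0, 0, -1, 0, 0, 0], [100, 0, 0, 0, 0, 0, 0], [100, 0, 0, 0, 0, 0, 0]]}}

```text
time_s: 5.3
tcp_pos: [0.491, 0.2561, 0.0996]
ee_rot: [[-1.0, 0.0, -0.0], [0.0, 1.0, -0.0], [0.0, -0.0, -1.0]]
wrist_force: [-0.7, 0.1, 0.4]
gripper_width: 1.001
gripper_force: 0.0
```

Emit:
{"fn": "drive_tool", "kwargs": {"rows": [[100, 0, 0, 0, 0, 0, 0]]}}

```text
time_s: 5.38
tcp_pos: [0.4911, 0.2562, 0.0997]
ee_rot: [[-1.0, 0.0, 0.0], [0.0, 1.0, 0.0], [-0.0, 0.0, -1.0]]
wrist_force: [0.2, 0.1, 0.0]
gripper_width: 0.997
gripper_force: 0.0
```

Emit:
{"fn": "drive_tool", "kwargs": {"rows": [[100, 1, 0, 1.5, 0, 0, 0], [60, 0, 0, 0, 0, 0, 0], [30, 0, 0, 0, 0, 0, 0], [0, 0, 0, 0, 0, 0, 0], [0, 0, 0, 0, 0, 0, 0]]}}

```text
time_s: 5.8
tcp_pos: [0.492, 0.2561, 0.101]
ee_rot: [[-1.0, 0.0, -0.0], [0.0, 1.0, -0.0], [0.0, -0.0, -1.0]]
wrist_force: [-0.1, 0.4, -0.2]
gripper_width: 0.781
gripper_force: 0.0
```

Emit:
{"fn": "drive_tool", "kwargs": {"rows": [[0, 0, 0, 0, 0, 0, 0], [0, 0, 0, 0, 0, 0, 0], [0, 0, 0, 0, 0, 0, 0], [0, 0, 0, 0, 0, 0, 0], [0, 0, 0, 0, 0, 0, 0]]}}

```text
time_s: 6.22
tcp_pos: [0.492, 0.2561, 0.101]
ee_rot: [[-1.0, 0.0, 0.0], [0.0, 1.0, 0.0], [-0.0, 0.0, -1.0]]
wrist_force: [-0.1, 0.1, -0.4]
gripper_width: 0.399
gripper_force: 0.0
```

Emit:
{"fn": "drive_tool", "kwargs": {"rows": [[0, 0, 0, 0, 0, 0, 0], [0, 0, 0, 0, 0, 0, 0], [0, 0, 0, 0, 0, 0, 0], [0, 0, 0, 0, 0, 0, 0], [0, 0, 0, 0, 0, 0, 0]]}}

```text
time_s: 6.63
tcp_pos: [0.492, 0.2562, 0.101]
ee_rot: [[-1.0, 0.0, 0.0], [0.0, 1.0, 0.0], [-0.0, 0.0, -1.0]]
wrist_force: [0.9, 0.6, 0.4]
gripper_width: 0.218
gripper_force: 30.0
```

Emit:
{"fn": "drive_tool", "kwargs": {"rows": [[0, 0, 0, 4, 0, 0, 0], [0, 0, 0, 6, 0, 0, 0], [0, 0, 0, 15, 0, 0, 0], [0, 0, 0, 30, 0, 0, 0], [0, 0, 0, 30, 0, 0, 0]]}}

```text
time_s: 7.05
tcp_pos: [0.4914, 0.2556, 0.1865]
ee_rot: [[-1.0, 0.0, -0.002], [0.0, 1.0, -0.002], [0.002, -0.002, -1.0]]
wrist_force: [0.2, -0.3, -1.0]
gripper_width: 0.22
gripper_force: 30.0
```

Emit:
{"fn": "drive_tool", "kwargs": {"rows": [[0, 6, -14, 30, 0, 0, 0], [0, 12, -31, 22, 0, 0, 0], [0, 12, -31, 0, 0, 0, 0], [0, 12, -31, 0, 0, 0, 0], [0, 12, -31, 0, 0, 0, 0]]}}

```text
time_s: 7.47
tcp_pos: [0.5462, 0.1169, 0.2394]
ee_rot: [[-1.0, -0.0, 0.002], [-0.0, 1.0, 0.001], [-0.002, 0.001, -1.0]]
wrist_force: [0.7, 0.9, -1.1]
gripper_width: 0.213
gripper_force: 30.0
```

Emit:
{"fn": "drive_tool", "kwargs": {"rows": [[0, 12, -31, 0, 0, 0, 0], [0, 12, -31, 0, 0, 0, 0], [0, 12, -31, 0, 0, 0, 0], [0, 12, -31, 0, 0, 0, 0], [0, 12, -30, 0, 0, 0, 0]]}}

```text
time_s: 7.88
tcp_pos: [0.6062, -0.0376, 0.2387]
ee_rot: [[-1.0, 0.0, 0.0], [0.0, 1.0, 0.0], [-0.0, 0.0, -1.0]]
wrist_force: [0.5, 0.4, -0.4]
gripper_width: 0.224
gripper_force: 30.0
```

Emit:
{"fn": "drive_tool", "kwargs": {"rows": [[0, 9, -20, 0, 0, 0, 0], [0, 0, 0, 0, 0, 0, 0], [0, 0, 0, 0, 0, 0, 0], [0, 0, 0, 0, 0, 0, 0], [0, 0, 0, 0, 0, 0, 0]]}}

```text
time_s: 8.3
tcp_pos: [0.6147, -0.0549, 0.2383]
ee_rot: [[-1.0, -0.001, 0.0], [-0.001, 1.0, 0.0], [-0.0, 0.0, -1.0]]
wrist_force: [-0.1, 0.4, -0.6]
gripper_width: 0.221
gripper_force: 30.0
```

Run:
```python
from h import *
print(sense()["tcp_pos"],sense()["wrist_force"])
w=cap("wrist"); np.save("held.npy",w,allow_pickle=True); save(w,"w3.png",(220,80,460,260),3)
```

```text
[ 0.61465165 -0.05494905  0.23831323] [-0.09155455  0.35285662 -0.58980854]
```

View pics/w3.png

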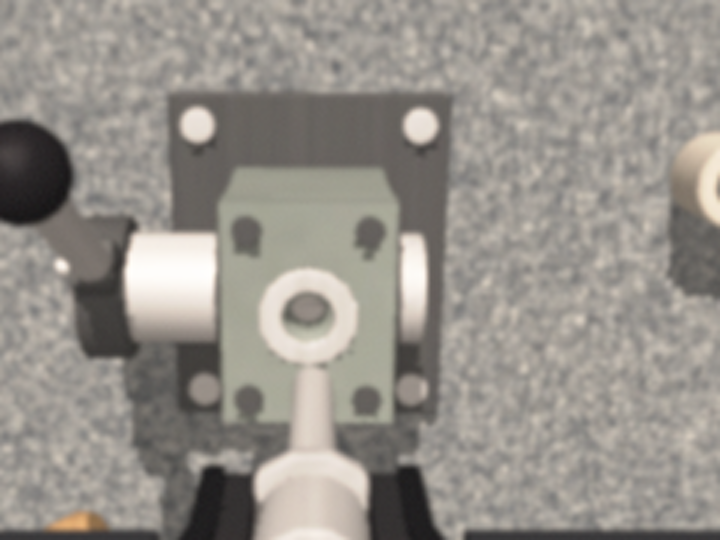

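The picture shows the pin held upright: tip at crop (315,368), washer ring centre at (308,316). I'll measure both from this one picture.

```bash
cat > circ.py <<'E'
from h import *
def circ(w,h,rad,x0,y0,span=.006,sign=1):
    g=cv2.cvtColor(w["frame"],cv2.COLOR_RGB2GRAY); gf=cv2.GaussianBlur(g.astype(np.float32),(0,0),.6); a=np.linspace(0,2*np.pi,72,endpoint=False)
    if span<0: a=a[np.cos(a)<.6]; span=-span
    best=[]
    for x in np.arange(x0-span,x0+span,.0004):
        for y in np.arange(y0-span,y0+span,.0004):
            def s(R):
                q=proj(w,np.c_[x+R*np.cos(a),y+R*np.sin(a),0*a+h]).astype(np.float32); return cv2.remap(gf,q[:,:1],q[:,1:],1).ravel()
            best.append((np.clip(sign*(s(rad-.0015)-s(rad+.0015)),-60,60).mean(),x,y))
    b=np.array(sorted(best,reverse=True)[:12]); return b.mean(0).round(4)
E
python3 - <<'E'
from circ import *
w=np.load("held.npy",allow_pickle=True).item(); p=np.load("pin.npy",allow_pickle=True).item()
print("washer",circ(w,.085,.015,.615,-.0555),"inner",circ(w,.085,.008,.615,-.0555,sign=-1))
z=w["_s"]["tcp_pos"][2]-.095
print("tip",circ(w,z,.005,.6147,-.055,-.004), proj(w,[[.6147,-.055,z]]), ray(w,(325.2,202.5),z))
print("pin top",circ(p,.101,.010,.492,.2566))
E
```

```text
washer [48.2073  0.6154 -0.0557] inner [52.9462  0.6148 -0.0559]
tip [24.9625  0.6177 -0.0544] [[322.93616131 205.72362738]] [ 0.61221339 -0.05335433  0.14331323]
pin top [40.6805  0.493   0.2566]
```

Emit:
{"fn": "drive_tool", "kwargs": {"rows": [[0, -2, -1.5, -15, 0, 0, 0], [0, 0, 0, -20, 0, 0, 0], [0, 0, 0, -10, 0, 0, 0], [0, 0, 0, 0, 0, 0, 0], [0, 0, 0, 0, 0, 0, 0]]}}

```text
time_s: 8.77
tcp_pos: [0.6129, -0.0569, 0.193]
ee_rot: [[-1.0, -0.001, -0.001], [-0.001, 1.0, -0.001], [0.001, -0.001, -1.0]]
wrist_force: [0.8, -0.2, -0.4]
gripper_width: 0.221
gripper_force: 30.0
```

Emit:
{"fn": "drive_tool", "kwargs": {"rows": [[0, 0, 0, 0, 0, 0, 0], [0, 0, 0, 0, 0, 0, 0]]}}

```text
time_s: 8.93
tcp_pos: [0.6138, -0.0571, 0.1944]
ee_rot: [[-1.0, -0.0, 0.002], [-0.0, 1.0, 0.0], [-0.002, 0.0, -1.0]]
wrist_force: [0.1, -0.0, -1.2]
gripper_width: 0.222
gripper_force: 30.0
```

Run:
```python
from circ import *
w=cap("wrist"); T=w["_s"]["tcp_pos"]; print(T,w["_s"]["wrist_force"]); save(w,"w4.png",(270,150,370,225),7)
print("tip pred pix",proj(w,[[T[0],T[1],T[2]-.095],[.6151,-.0557,.085]]))
print("washer",circ(w,.085,.015,.615,-.0555),"tip",circ(w,T[2]-.095,.005,T[0]+.001,T[1],-.004))
```

```text
[ 0.6137773  -0.05713903  0.1944005 ] [ 0.14528274 -0.01691694 -1.23455316]
tip pred pix [[323.03866897 205.36057057]
 [324.91743191 200.81997506]]
washer [45.8721  0.6156 -0.0557] tip [20.1679  0.6161 -0.0574]
```

View pics/w4.png

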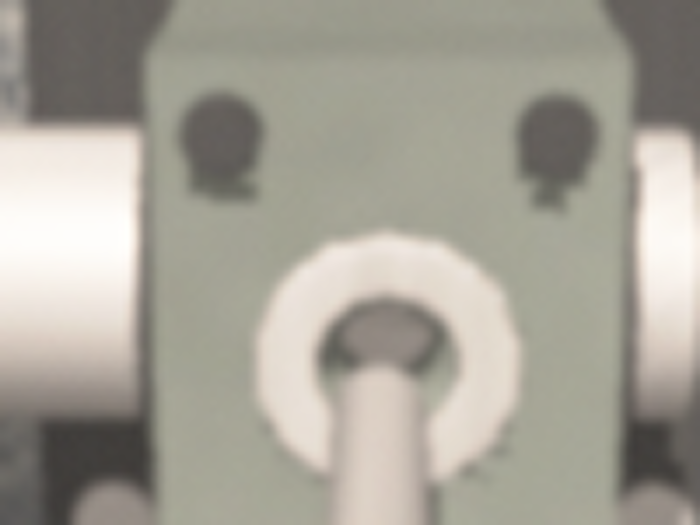

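The crop shows the tip over the washer hole, about 0.8 mm short in y and on target in x. I'll correct that and descend slowly.

Emit:
{"fn": "drive_tool", "kwargs": {"rows": [[0, -0.3, 0.8, -5, 0, 0, 0], [0, 0, 0, -5, 0, 0, 0], [0, 0, 0, -2, 0, 0, 0], [0, 0, 0, -2, 0, 0, 0], [0, 0, 0, 0, 0, 0, 0]]}}

```text
time_s: 9.4
tcp_pos: [0.6124, -0.0566, 0.1783]
ee_rot: [[-1.0, 0.0, -0.001], [0.0, 1.0, -0.0], [0.001, -0.0, -1.0]]
wrist_force: [0.2, -0.4, -0.3]
gripper_width: 0.219
gripper_force: 30.0
```

Emit:
{"fn": "drive_tool", "kwargs": {"rows": [[0, 0, 0, -1, 0, 0, 0], [0, 0, 0, -1, 0, 0, 0], [0, 0, 0, -1, 0, 0, 0], [0, 0, 0, 0, 0, 0, 0]]}}

```text
time_s: 9.73
tcp_pos: [0.6129, -0.0566, 0.1761]
ee_rot: [[-1.0, 0.0, 0.001], [0.0, 1.0, 0.0], [-0.001, 0.0, -1.0]]
wrist_force: [0.4, 0.6, -0.4]
gripper_width: 0.218
gripper_force: 30.0
```

Emit:
{"fn": "drive_tool", "kwargs": {"rows": [[0, 0, 0, -1, 0, 0, 0], [0, 0, 0, -1, 0, 0, 0], [0, 0, 0, 0, 0, 0, 0]]}}

```text
time_s: 9.98
tcp_pos: [0.6131, -0.0565, 0.1741]
ee_rot: [[-1.0, 0.0, 0.001], [0.0, 1.0, 0.0], [-0.001, 0.0, -1.0]]
wrist_force: [0.2, 0.1, 0.0]
gripper_width: 0.22
gripper_force: 30.0
```

Emit:
{"fn": "drive_tool", "kwargs": {"rows": [[0, 0, 0, -1, 0, 0, 0], [0, 0, 0, 0, 0, 0, 0]]}}

```text
time_s: 10.15
tcp_pos: [0.613, -0.0565, 0.173]
ee_rot: [[-1.0, 0.0, 0.001], [0.0, 1.0, 0.0], [-0.001, 0.0, -1.0]]
wrist_force: [0.5, 0.3, -0.3]
gripper_width: 0.22
gripper_force: 30.0
```

Emit:
{"fn": "drive_tool", "kwargs": {"rows": [[0, 0, 0, -2, 0, 0, 0], [0, 0, 0, -2, 0, 0, 0], [0, 0, 0, -2, 0, 0, 0], [0, 0, 0, -1, 0, 0, 0], [0, 0, 0, 0, 0, 0, 0]]}}

```text
time_s: 10.57
tcp_pos: [0.6128, -0.0565, 0.1657]
ee_rot: [[-1.0, 0.0, -0.0], [0.0, 1.0, 0.0], [0.0, 0.0, -1.0]]
wrist_force: [1.8, 0.2, -1.5]
gripper_width: 0.22
gripper_force: 30.0
```

Emit:
{"fn": "drive_tool", "kwargs": {"rows": [[0, 0, 0, -1, 0, 0, 0], [0, 0, 0, -1, 0, 0, 0], [0, 0, 0, -1, 0, 0, 0], [0, 0, 0, 0, 0, 0, 0]]}}

```text
time_s: 10.9
tcp_pos: [0.6128, -0.0565, 0.1629]
ee_rot: [[-1.0, 0.0, 0.0], [0.0, 1.0, 0.0], [-0.0, 0.0, -1.0]]
wrist_force: [2.0, -0.0, -0.2]
gripper_width: 0.218
gripper_force: 30.0
```

Emit:
{"fn": "drive_tool", "kwargs": {"rows": [[0, 0.4, 0, -1, 0, 0, 0], [0, 0, 0, 0, 0, 0, 0], [45, 0, 0, 0, 0, 0, 0], [45, 0, 0, 0, 0, 0, 0], [45, 0, 0, 0, 0, 0, 0]]}}

```text
time_s: 11.32
tcp_pos: [0.6124, -0.0568, 0.1618]
ee_rot: [[-1.0, 0.0, -0.002], [0.0, 1.0, -0.0], [0.002, -0.0, -1.0]]
wrist_force: [0.1, 0.9, 0.4]
gripper_width: 0.365
gripper_force: 0.0
```

Emit:
{"fn": "drive_tool", "kwargs": {"rows": [[45, 0, 0, 0, 0, 0, 0], [45, 0, 0, 0, 0, 0, 0], [45, 0, 0, 0, 0, 0, 0], [45, 0, 0, 15, 0, 0, 0], [45, 0, 0, 35, 0, 0, 0]]}}

```text
time_s: 11.73
tcp_pos: [0.61, -0.0566, 0.2073]
ee_rot: [[-1.0, 0.001, -0.012], [0.001, 1.0, -0.0], [0.012, -0.0, -1.0]]
wrist_force: [0.6, 0.0, -0.6]
gripper_width: 0.448
gripper_force: 0.0
```

Emit:
{"fn": "drive_tool", "kwargs": {"rows": [[0, -20, 0, 30, 0, 0, 0], [0, -35, -10, 10, 0, 0, 0], [0, -35, -20, 0, 0, 0, 0], [0, -10, -20, 0, 0, 0, 0], [0, 0, -10, 0, 0, 0, 0]]}}

```text
time_s: 12.15
tcp_pos: [0.5104, -0.1178, 0.2533]
ee_rot: [[-1.0, 0.001, 0.001], [0.001, 1.0, 0.0], [-0.001, 0.0, -1.0]]
wrist_force: [0.9, -0.3, -0.3]
gripper_width: 0.158
gripper_force: 0.0
```

Run:
```python
from h import *
t=cap("top"); s=cap("scene"); w=cap("wrist"); print(sense()["tcp_pos"])
for n,p in (("t",t),("s",s),("w",w)):
  for l in("pin","lever_knob"):
    for r in masks_of(l,p)[:4]:
        v,u=np.nonzero(r["region"]); c=cloud(p,np.c_[u,v]); 
        if len(c) and np.median(c,0)[1]<0: print(n,l,r["p"],r["xy"],np.median(c,0),np.percentile(c,[2,98],axis=0).round(4).tolist())
cv2.imwrite("pics/s5.png",cv2.vconcat([cv2.resize(s["frame"][150:250,270:390,::-1],(600,500)[:2]) ]))
```

```text
[ 0.51359267 -0.11703158  0.25221951]
s pin 0.66 [314.6, 181.6] [ 0.61093494 -0.05312015  0.12659167] [[0.6011, -0.5273, -0.0517], [1.0045, -0.0443, 0.159]]
s lever_knob 0.81 [337.9, 189.2] [ 0.58594658 -0.11530547  0.09810843] [[0.553, -0.1265, 0.0345], [0.6189, -0.1099, 0.1531]]
w lever_knob 0.82 [322.2, 262.0] [ 0.56329811 -0.1178597   0.15389125] [[0.5091, -0.1224, 0.0463], [0.6301, -0.1127, 0.2516]]
```

View pics/s5.png

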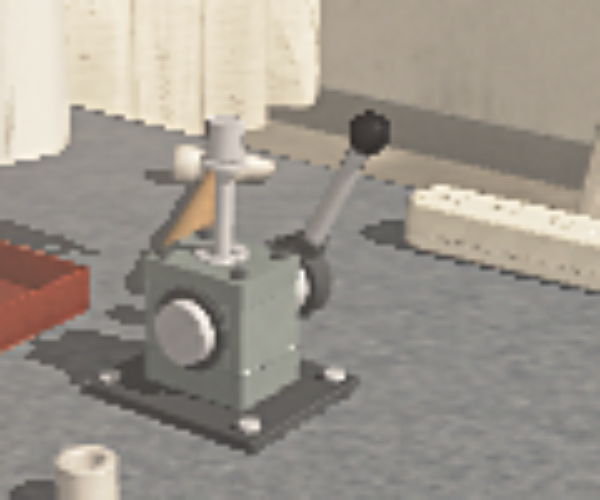

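The crop shows the pin upright in the hole at (226,190) and the knob at (370,131), leaning toward the robot. Next I lower the shut fingers behind the knob.

Emit:
{"fn": "drive_tool", "kwargs": {"rows": [[0, 0, -2, -30, 0, 0, 0], [0, 0, 0, -35, 0, 0, 0], [0, 0, 0, -25, 0, 0, 0], [0, 0, 0, -10, 0, 0, 0], [0, 0, 0, 0, 0, 0, 0]]}}

```text
time_s: 13.02
tcp_pos: [0.5118, -0.1183, 0.1495]
ee_rot: [[-1.0, -0.0, -0.006], [-0.0, 1.0, -0.0], [0.006, -0.0, -1.0]]
wrist_force: [-0.2, -0.0, 0.5]
gripper_width: 0.002
gripper_force: 0.0
```

Emit:
{"fn": "drive_tool", "kwargs": {"rows": [[0, 5, 0, 0, 0, 0, 0], [0, 5, 0, 0, 0, 0, 0], [0, 3, 0, 0, 0, 0, 0], [0, 2, 0, 0, 0, 0, 0], [0, 2, 0, 0, 0, 0, 0]]}}

```text
time_s: 13.43
tcp_pos: [0.531, -0.1186, 0.153]
ee_rot: [[-1.0, 0.0, 0.002], [0.0, 1.0, 0.0], [-0.002, 0.0, -1.0]]
wrist_force: [0.5, 1.4, -0.2]
gripper_width: 0.004
gripper_force: 0.0
```

Emit:
{"fn": "drive_tool", "kwargs": {"rows": [[0, 2, 0, 0, 0, 0, 0], [0, 2, 0, 0, 0, 0, 0], [0, 2, 0, 0, 0, 0, 0], [0, 2, 0, 0, 0, 0, 0], [0, 2, 0, 0, 0, 0, 0]]}}

```text
time_s: 13.85
tcp_pos: [0.5402, -0.1186, 0.152]
ee_rot: [[-1.0, 0.0, -0.0], [0.0, 1.0, 0.0], [0.0, 0.0, -1.0]]
wrist_force: [-0.3, 0.1, -0.3]
gripper_width: 0.007
gripper_force: 0.0
```

Emit:
{"fn": "drive_tool", "kwargs": {"rows": [[0, 2, 0, 0, 0, 0, 0], [0, 2, 0, 0, 0, 0, 0], [0, 2, 0, 0, 0, 0, 0], [0, 2, 0, 0, 0, 0, 0], [0, 2, 0, 0, 0, 0, 0]]}}

```text
time_s: 14.27
tcp_pos: [0.5498, -0.1188, 0.1521]
ee_rot: [[-1.0, 0.0, -0.001], [0.0, 1.0, -0.0], [0.001, -0.0, -1.0]]
wrist_force: [-2.2, -0.8, 2.5]
gripper_width: 0.006
gripper_force: 1.4
```

Emit:
{"fn": "drive_tool", "kwargs": {"rows": [[0, 2, 0, 0, 0, 0, 0], [0, 2, 0, 0, 0, 0, 0], [0, 2, 0, 0, 0, 0, 0], [0, 2, 0, 0, 0, 0, 0], [0, 2, 0, 0, 0, 0, 0]]}}

```text
time_s: 14.68
tcp_pos: [0.5604, -0.1185, 0.1521]
ee_rot: [[-1.0, 0.0, 0.0], [0.0, 1.0, 0.0], [-0.0, 0.0, -1.0]]
wrist_force: [-2.3, -0.2, 0.5]
gripper_width: 0.005
gripper_force: 1.0
```

Emit:
{"fn": "drive_tool", "kwargs": {"rows": [[0, 2, 0, 0.5, 0, 0, 0], [0, 2, 0, 0.5, 0, 0, 0], [0, 2, 0, 0.5, 0, 0, 0], [0, 2, 0, 0.5, 0, 0, 0], [0, 2, 0, 0.5, 0, 0, 0]]}}

```text
time_s: 15.1
tcp_pos: [0.5704, -0.1185, 0.1546]
ee_rot: [[-1.0, 0.0, 0.0], [0.0, 1.0, 0.0], [-0.0, 0.0, -1.0]]
wrist_force: [-1.5, -0.0, 1.0]
gripper_width: 0.003
gripper_force: 0.9
```

Emit:
{"fn": "drive_tool", "kwargs": {"rows": [[0, 2, 0, 0, 0, 0, 0], [0, 2, 0, 0, 0, 0, 0], [0, 2, 0, 0, 0, 0, 0], [0, 2, 0, 0, 0, 0, 0], [0, 2, 0, 0, 0, 0, 0]]}}

```text
time_s: 15.52
tcp_pos: [0.5803, -0.1186, 0.1545]
ee_rot: [[-1.0, 0.0, 0.0], [0.0, 1.0, 0.0], [-0.0, 0.0, -1.0]]
wrist_force: [-1.5, -0.7, 0.6]
gripper_width: 0.007
gripper_force: 0.8
```

Emit:
{"fn": "drive_tool", "kwargs": {"rows": [[0, 1.5, 0, 0, 0, 0, 0], [0, 1.5, 0, 0, 0, 0, 0], [0, 1.5, 0, 0, 0, 0, 0]]}}

```text
time_s: 15.77
tcp_pos: [0.5848, -0.1186, 0.1545]
ee_rot: [[-1.0, 0.0, 0.0], [0.0, 1.0, 0.0], [-0.0, 0.0, -1.0]]
wrist_force: [-1.3, -0.9, 0.8]
gripper_width: 0.003
gripper_force: 0.7
```

Emit:
{"fn": "drive_tool", "kwargs": {"rows": [[0, 1.5, 0, 0, 0, 0, 0], [0, 1.5, 0, 0, 0, 0, 0]]}}

```text
time_s: 15.93
tcp_pos: [0.5878, -0.1186, 0.1546]
ee_rot: [[-1.0, 0.0, 0.0], [0.0, 1.0, 0.0], [-0.0, 0.0, -1.0]]
wrist_force: [-1.2, -0.5, 0.8]
gripper_width: 0.006
gripper_force: 0.7
```

Emit:
{"fn": "drive_tool", "kwargs": {"rows": [[0, 1.5, 0, 0, 0, 0, 0], [0, 1.5, 0, 0, 0, 0, 0]]}}

```text
time_s: 16.1
tcp_pos: [0.5908, -0.1186, 0.1546]
ee_rot: [[-1.0, 0.0, 0.0], [0.0, 1.0, 0.0], [-0.0, 0.0, -1.0]]
wrist_force: [-1.9, 0.3, 1.9]
gripper_width: 0.008
gripper_force: 0.7
```

```bash
cat > chk.py <<'E'
from h import *
s=cap("scene"); v,u=np.mgrid[150:240,270:360]; c=cloud(s,np.c_[u.ravel(),v.ravel()])
m=(np.hypot(c[:,0]-.613,c[:,1]+.055)<.022)&(c[:,2]>.09); c=c[m]
st=sense(); print("top",np.percentile(c[:,2],[50,90,98]).round(4) if len(c) else None,len(c),"F",st["wrist_force"].round(1),"tcp",st["tcp_pos"].round(4))
E
python3 chk.py
```

```text
top [0.1378 0.1587 0.2118] 151 F [-1.2 -0.5  0.6] tcp [ 0.5911 -0.1186  0.1546]
```

Emit:
{"fn": "drive_tool", "kwargs": {"rows": [[0, 1, 0, 0, 0, 0, 0], [0, 1, 0, 0, 0, 0, 0], [0, 1, 0, 0, 0, 0, 0], [0, 1, 0, 0, 0, 0, 0]]}}

```text
time_s: 16.48
tcp_pos: [0.5947, -0.1186, 0.1545]
ee_rot: [[-1.0, 0.0, -0.0], [0.0, 1.0, -0.0], [0.0, -0.0, -1.0]]
wrist_force: [-1.5, -0.2, 0.6]
gripper_width: 0.003
gripper_force: 0.6
```

```bash
python3 chk.py
```

```text
top [0.1377 0.1576 0.2132] 146 F [-2.  -1.3  1. ] tcp [ 0.5949 -0.1186  0.1545]
```

Pin still up at 0.158; continuing.

Emit:
{"fn": "drive_tool", "kwargs": {"rows": [[0, 1, 0, 0, 0, 0, 0], [0, 1, 0, 0, 0, 0, 0], [0, 1, 0, 0, 0, 0, 0], [0, 1, 0, 0, 0, 0, 0]]}}

```text
time_s: 16.87
tcp_pos: [0.5987, -0.1185, 0.1546]
ee_rot: [[-1.0, 0.0, 0.0], [0.0, 1.0, -0.0], [-0.0, -0.0, -1.0]]
wrist_force: [-1.7, -0.6, 0.1]
gripper_width: 0.006
gripper_force: 0.6
```

```bash
python3 chk.py
```

```text
top [0.1371 0.158  0.2058] 143 F [-0.9  0.   1.2] tcp [ 0.5989 -0.1186  0.1546]
```

Emit:
{"fn": "drive_tool", "kwargs": {"rows": [[0, 1, 0, 0, 0, 0, 0], [0, 1, 0, 0, 0, 0, 0], [0, 1, 0, 0, 0, 0, 0], [0, 1, 0, 0, 0, 0, 0], [0, 1, 0, 0, 0, 0, 0]]}}

```text
time_s: 17.33
tcp_pos: [0.6037, -0.1186, 0.1545]
ee_rot: [[-1.0, 0.0, 0.0], [0.0, 1.0, 0.0], [-0.0, 0.0, -1.0]]
wrist_force: [-1.0, -0.0, 1.4]
gripper_width: 0.01
gripper_force: 0.6
```

```bash
python3 chk.py
```

```text
top [0.1375 0.1578 0.2107] 145 F [-1.3 -1.   0.8] tcp [ 0.6039 -0.1186  0.1545]
```

Emit:
{"fn": "drive_tool", "kwargs": {"rows": [[0, 1, 0, 0, 0, 0, 0], [0, 1, 0, 0, 0, 0, 0], [0, 1, 0, 0, 0, 0, 0], [0, 1, 0, 0, 0, 0, 0]]}}

```text
time_s: 17.72
tcp_pos: [0.6077, -0.1186, 0.1545]
ee_rot: [[-1.0, 0.0, -0.0], [0.0, 1.0, 0.0], [0.0, 0.0, -1.0]]
wrist_force: [-1.8, -0.4, -0.2]
gripper_width: 0.006
gripper_force: 0.6
```

```bash
python3 chk.py
```

```text
top [0.1382 0.1574 0.2069] 138 F [-0.8  0.   0. ] tcp [ 0.6079 -0.1186  0.1545]
```

Emit:
{"fn": "drive_tool", "kwargs": {"rows": [[0, 1, 0, 0, 0, 0, 0], [0, 1, 0, 0, 0, 0, 0], [0, 1, 0, 0, 0, 0, 0], [0, 1, 0, 0, 0, 0, 0]]}}

```text
time_s: 18.1
tcp_pos: [0.6116, -0.1185, 0.1544]
ee_rot: [[-1.0, 0.0, -0.0], [0.0, 1.0, 0.0], [0.0, 0.0, -1.0]]
wrist_force: [-1.6, -0.2, 0.6]
gripper_width: 0.004
gripper_force: 0.6
```

```bash
python3 chk.py
```

```text
top [0.1368 0.1573 0.2098] 145 F [-0.5 -0.9  0.7] tcp [ 0.6118 -0.1185  0.1544]
```

Emit:
{"fn": "drive_tool", "kwargs": {"rows": [[0, 1, 0, 0, 0, 0, 0], [0, 1, 0, 0, 0, 0, 0], [0, 1, 0, 0, 0, 0, 0], [0, 1, 0, 0, 0, 0, 0]]}}

```text
time_s: 18.48
tcp_pos: [0.6155, -0.1186, 0.1543]
ee_rot: [[-1.0, 0.0, -0.001], [0.0, 1.0, 0.0], [0.001, 0.0, -1.0]]
wrist_force: [-1.1, -0.5, -0.9]
gripper_width: 0.002
gripper_force: 0.6
```

```bash
python3 chk.py
```

```text
top [0.1364 0.157  0.2034] 144 F [-1.2  0.3 -0.8] tcp [ 0.6157 -0.1186  0.1543]
```

Emit:
{"fn": "drive_tool", "kwargs": {"rows": [[0, 1, 0, 0, 0, 0, 0], [0, 1, 0, 0, 0, 0, 0], [0, 1, 0, 0, 0, 0, 0], [0, 1, 0, 0, 0, 0, 0]]}}

```text
time_s: 18.87
tcp_pos: [0.6196, -0.1185, 0.1544]
ee_rot: [[-1.0, 0.0, -0.0], [0.0, 1.0, 0.0], [0.0, 0.0, -1.0]]
wrist_force: [-0.7, 0.3, -0.2]
gripper_width: 0.008
gripper_force: 0.6
```

```bash
python3 chk.py
```

```text
top [0.1377 0.1568 0.213 ] 151 F [-0.4  0.  -1.7] tcp [ 0.6198 -0.1185  0.1545]
```

Emit:
{"fn": "drive_tool", "kwargs": {"rows": [[0, 1, 0, 0, 0, 0, 0], [0, 1, 0, 0, 0, 0, 0], [0, 1, 0, 0, 0, 0, 0], [0, 1, 0, 0, 0, 0, 0]]}}

```text
time_s: 19.25
tcp_pos: [0.6238, -0.1185, 0.1546]
ee_rot: [[-1.0, 0.0, 0.0], [0.0, 1.0, -0.0], [-0.0, -0.0, -1.0]]
wrist_force: [-1.3, 0.1, -1.3]
gripper_width: 0.006
gripper_force: 0.6
```

```bash
python3 chk.py
python3 - <<'E'
from h import *
for n in ("scene","top"):
    p=cap(n); f=p["frame"].astype(int)
    q=proj(p,[[.645,-.119,.155],[.613,-.055,.15]]); print(n,q.round(0).tolist())
    for r in masks_of("lever_knob",p)[:2]: 
        v,u=np.nonzero(r["region"]); c=cloud(p,np.c_[u,v]); c=c[c[:,2]>.14]; print(r["p"],r["xy"],np.median(c,0),len(c))
    if n=="scene": save(p,"s6.png",(270,150,390,250),5)
E
```

```text
top [0.1359 0.1557 0.2182] 144 F [-1.8 -0.  -0.4] tcp [ 0.624  -0.1186  0.1546]
scene [[319.0, 167.0], [314.0, 176.0]]
0.74 [325.4, 196.6] [ 0.64268703 -0.11058261  0.15451087] 13
top [[403.0, 149.0], [374.0, 163.0]]
0.29 [373.1, 168.1] [ 0.602689   -0.06001652  0.14768163] 13
```

View pics/s6.png

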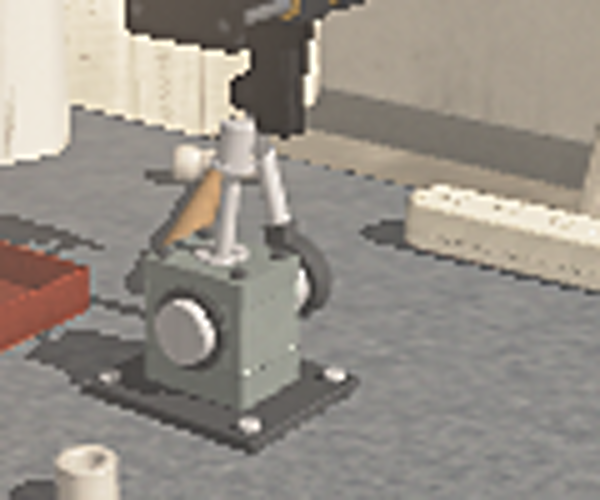

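The crop shows the pin leaning a little toward the robot, its tip dragged by the shaft. It has not dropped yet and nothing touches it. I continue in small steps.

Emit:
{"fn": "drive_tool", "kwargs": {"rows": [[0, 1, 0, 0, 0, 0, 0], [0, 1, 0, 0, 0, 0, 0], [0, 1, 0, 0, 0, 0, 0]]}}

```text
time_s: 19.75
tcp_pos: [0.6264, -0.1186, 0.1544]
ee_rot: [[-1.0, 0.0, -0.001], [0.0, 1.0, 0.0], [0.001, 0.0, -1.0]]
wrist_force: [-2.0, -0.5, -1.5]
gripper_width: 0.005
gripper_force: 0.6
```

```bash
python3 chk.py
```

```text
top [0.1078 0.2182 0.221 ] 101 F [-1.  -0.2  0.1] tcp [ 0.6267 -0.1186  0.1544]
```

The pin seems to have dropped. I back off and check.

Emit:
{"fn": "drive_tool", "kwargs": {"rows": [[0, -15, 0, 0, 0, 0, 0], [0, -25, 0, 10, 0, 0, 0], [0, -25, 0, 40, 0, 0, 0], [0, -15, 0, 40, 0, 0, 0], [0, 0, 20, 0, 0, 0, 0]]}}

```text
time_s: 20.22
tcp_pos: [0.5521, -0.1009, 0.2481]
ee_rot: [[-1.0, 0.001, 0.016], [0.001, 1.0, -0.002], [-0.016, -0.002, -1.0]]
wrist_force: [1.5, 0.8, 1.2]
gripper_width: 0.007
gripper_force: 0.0
```

Emit:
{"fn": "drive_tool", "kwargs": {"rows": [[0, 20, 35, 0, 0, 0, 0], [0, 35, 6, 0, 0, 0, 0], [0, 16, 0, 0, 0, 0, 0], [0, 0, 0, 0, 0, 0, 0], [0, 0, 0, 0, 0, 0, 0]]}}

```text
time_s: 20.63
tcp_pos: [0.6217, -0.0572, 0.2385]
ee_rot: [[-1.0, -0.0, 0.0], [-0.0, 1.0, 0.0], [-0.0, 0.0, -1.0]]
wrist_force: [-0.5, 0.0, -0.7]
gripper_width: 0.007
gripper_force: 0.0
```

```bash
python3 chk.py
python3 - <<'E'
from circ import *
w=cap("wrist"); s=cap("scene"); print(w["_s"]["tcp_pos"])
for r in masks_of("pin",w)[:2]:
    v,u=np.nonzero(r["region"]); c=cloud(w,np.c_[u,v]); print(r["p"],r["xy"],np.median(c,0),np.percentile(c,[2,98],axis=0).round(4).tolist())
    c=c[c[:,2]>.108]; print(c.mean(0),len(c))
print(circ(w,.117,.010,.615,-.0557))
a=cv2.resize(w["frame"][130:250,250:400],None,fx=4,fy=4)[:,:,::-1]; cv2.imwrite("pics/w7.png",a)
E
```

```text
top [0.109  0.2201 0.2223] 105 F [-0.6 -0.2  0.8] tcp [ 0.6209 -0.0575  0.2387]
[ 0.62087871 -0.05750656  0.23872422]
0.95 [325.4, 184.1] [ 0.61179829 -0.05436658  0.11704047] [[0.6038, -0.0661, 0.0941], [0.6235, -0.043, 0.1192]]
[ 0.61399587 -0.05404485  0.11728417] 502
0.61 [627.4, 133.9] [0.58552857 0.25592134 0.0181993 ] [[0.5814, 0.2541, 0.0014], [0.5938, 0.2784, 0.032]]
[nan nan nan] 0
[42.9015  0.6154 -0.0539]<stdin>:5: RuntimeWarning: Mean of empty slice.
  ret = um.true_divide(
```

View pics/w7.png

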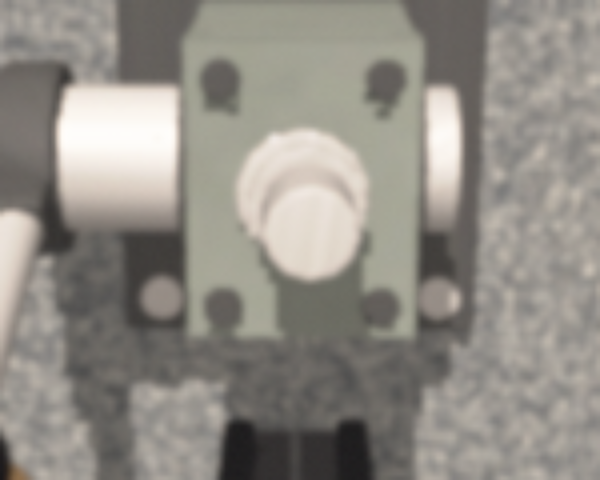

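The wrist crop shows the pin dropped upright, top at (311,232) and 117 mm up. I press it home with shut fingers, from above its centre.

Emit:
{"fn": "drive_tool", "kwargs": {"rows": [[0, -6, 3, -30, 0, 0, 0], [0, 0, 0, -35, 0, 0, 0], [0, 0, 0, -20, 0, 0, 0], [0, 0, 0, -7, 0, 0, 0], [0, 0, 0, 0, 0, 0, 0]]}}

```text
time_s: 21.25
tcp_pos: [0.6136, -0.055, 0.1454]
ee_rot: [[-1.0, 0.001, -0.004], [0.001, 1.0, -0.001], [0.004, -0.001, -1.0]]
wrist_force: [-0.0, -0.5, 0.7]
gripper_width: 0.005
gripper_force: 0.0
```

Emit:
{"fn": "drive_tool", "kwargs": {"rows": [[0, 0, 0, 0, 0, 0, 0], [0, 0, 0, 0, 0, 0, 0], [0, 0, 0, 0, 0, 0, 0]]}}

```text
time_s: 21.5
tcp_pos: [0.616, -0.0545, 0.149]
ee_rot: [[-1.0, 0.0, 0.004], [0.0, 1.0, 0.0], [-0.004, 0.0, -1.0]]
wrist_force: [-0.4, 0.3, -0.2]
gripper_width: 0.008
gripper_force: 0.0
```

Emit:
{"fn": "drive_tool", "kwargs": {"rows": [[0, -1, 0, -3, 0, 0, 0], [0, 0, 0, -3, 0, 0, 0], [0, 0, 0, -3, 0, 0, 0], [0, 0, 0, -2, 0, 0, 0], [0, 0, 0, 0, 0, 0, 0]]}}

```text
time_s: 21.92
tcp_pos: [0.614, -0.0546, 0.1357]
ee_rot: [[-1.0, 0.0, 0.0], [0.0, 1.0, -0.0], [-0.0, -0.0, -1.0]]
wrist_force: [-0.1, 0.0, 0.0]
gripper_width: 0.002
gripper_force: 0.1
```

Emit:
{"fn": "drive_tool", "kwargs": {"rows": [[0, 0, 0, -0.7, 0, 0, 0], [0, 0, 0, -0.7, 0, 0, 0], [0, 0, 0, -0.6, 0, 0, 0]]}}

```text
time_s: 22.17
tcp_pos: [0.6147, -0.0547, 0.135]
ee_rot: [[-1.0, -0.0, 0.002], [-0.0, 1.0, -0.0], [-0.002, -0.0, -1.0]]
wrist_force: [-0.3, -0.3, 6.2]
gripper_width: 0.003
gripper_force: 3.1
```

Emit:
{"fn": "drive_tool", "kwargs": {"rows": [[0, 0, 0, -0.7, 0, 0, 0], [0, 0, 0, -0.7, 0, 0, 0], [0, 0, 0, -0.6, 0, 0, 0]]}}

```text
time_s: 22.42
tcp_pos: [0.6148, -0.0547, 0.1332]
ee_rot: [[-1.0, -0.0, 0.002], [-0.0, 1.0, -0.0], [-0.002, -0.0, -1.0]]
wrist_force: [-0.7, -0.5, 4.6]
gripper_width: 0.001
gripper_force: 2.6
```

Emit:
{"fn": "drive_tool", "kwargs": {"rows": [[0, 0, 0, -0.5, 0, 0, 0], [0, 0, 0, -0.5, 0, 0, 0], [0, 0, 0, 0, 0, 0, 0]]}}

```text
time_s: 22.67
tcp_pos: [0.6146, -0.0547, 0.1319]
ee_rot: [[-1.0, -0.0, 0.002], [-0.0, 1.0, -0.0], [-0.002, -0.0, -1.0]]
wrist_force: [0.2, -0.4, 4.3]
gripper_width: 0.008
gripper_force: 2.2
```

Emit:
{"fn": "drive_tool", "kwargs": {"rows": [[0, 0, 0, -0.5, 0, 0, 0], [0, 0, 0, -0.5, 0, 0, 0], [0, 0, 0, 0, 0, 0, 0]]}}

```text
time_s: 22.92
tcp_pos: [0.6146, -0.0547, 0.1308]
ee_rot: [[-1.0, -0.0, 0.002], [-0.0, 1.0, -0.0], [-0.002, -0.0, -1.0]]
wrist_force: [-0.4, -0.6, 5.1]
gripper_width: 0.004
gripper_force: 2.6
```

Emit:
{"fn": "drive_tool", "kwargs": {"rows": [[0, 0, 0, -0.4, 0, 0, 0], [0, 0, 0, 0, 0, 0, 0]]}}

```text
time_s: 23.08
tcp_pos: [0.6147, -0.0547, 0.1308]
ee_rot: [[-1.0, -0.0, 0.002], [-0.0, 1.0, -0.0], [-0.002, -0.0, -1.0]]
wrist_force: [-0.5, -0.4, 6.7]
gripper_width: 0.005
gripper_force: 3.3
```

Emit:
{"fn": "drive_tool", "kwargs": {"rows": [[0, 0, 0, -0.4, 0, 0, 0], [0, 0, 0, 0, 0, 0, 0]]}}

```text
time_s: 23.25
tcp_pos: [0.6147, -0.0548, 0.1307]
ee_rot: [[-1.0, -0.0, 0.002], [-0.0, 1.0, -0.001], [-0.002, -0.001, -1.0]]
wrist_force: [-1.5, -0.2, 8.1]
gripper_width: 0.006
gripper_force: 4.0
```

Emit:
{"fn": "drive_tool", "kwargs": {"rows": [[0, 0, 0, -0.5, 0, 0, 0], [0, 0, 0, -0.5, 0, 0, 0], [0, 0, 0, 0, 0, 0, 0]]}}

```text
time_s: 23.5
tcp_pos: [0.6148, -0.0548, 0.1307]
ee_rot: [[-1.0, -0.001, 0.003], [-0.001, 1.0, -0.001], [-0.003, -0.001, -1.0]]
wrist_force: [-2.6, 0.6, 11.8]
gripper_width: 0.004
gripper_force: 5.7
```

Emit:
{"fn": "drive_tool", "kwargs": {"rows": [[0, 0, 0, -0.5, 0, 0, 0], [0, 0, 0, -0.5, 0, 0, 0], [0, 0, 0, 0, 0, 0, 0]]}}

```text
time_s: 23.75
tcp_pos: [0.6149, -0.0549, 0.1306]
ee_rot: [[-1.0, -0.001, 0.003], [-0.001, 1.0, -0.001], [-0.003, -0.001, -1.0]]
wrist_force: [-2.8, -0.4, 16.1]
gripper_width: 0.003
gripper_force: 7.5
```

It stops solidly at 16 N, with the top at about 111.6 mm. I lift off and measure.

Emit:
{"fn": "drive_tool", "kwargs": {"rows": [[0, 0, 0, 5, 0, 0, 0], [0, 0, 0, 15, 0, 0, 0], [0, 0, 0, 35, 0, 0, 0], [0, 0, 0, 40, 0, 0, 0], [0, 5, -3, 17, 0, 0, 0]]}}

```text
time_s: 24.17
tcp_pos: [0.6199, -0.0574, 0.2439]
ee_rot: [[-1.0, -0.001, 0.006], [-0.001, 1.0, -0.0], [-0.006, -0.0, -1.0]]
wrist_force: [1.1, 0.3, 0.8]
gripper_width: 0.006
gripper_force: 0.0
```

Emit:
{"fn": "drive_tool", "kwargs": {"rows": [[0, 0, 0, 0, 0, 0, 0], [0, 0, 0, 0, 0, 0, 0], [0, 0, 0, 0, 0, 0, 0], [0, 0, 0, 0, 0, 0, 0]]}}

```text
time_s: 24.5
tcp_pos: [0.6178, -0.0575, 0.2369]
ee_rot: [[-1.0, 0.0, -0.004], [0.0, 1.0, 0.0], [0.004, 0.0, -1.0]]
wrist_force: [0.6, 0.1, -0.6]
gripper_width: 0.005
gripper_force: 0.0
```

Run:
```python
from circ import *
w=cap("wrist"); print(w["_s"]["tcp_pos"],w["_s"]["wrist_force"])
for r in masks_of("pin",w)[:1]:
    v,u=np.nonzero(r["region"]); c=cloud(w,np.c_[u,v]); print(r["p"],r["xy"],np.percentile(c[:,2],[2,10,30,50,70,90,98]).round(4))
    t=c[c[:,2]>.106]; print("top",np.median(t,0),len(t)); A=np.c_[t[:,:2]-t[:,:2].mean(0),np.ones(len(t))]; print("tilt",np.linalg.lstsq(A,t[:,2],rcond=None)[0][:2])
    k=c[(c[:,2]>.083)&(c[:,2]<.095)]; print("collar",np.median(k,0),len(k))
print(circ(w,.111,.010,.615,-.0557))
v,u=np.mgrid[120:260,250:400]; c=cloud(w,np.c_[u.ravel(),v.ravel()]); b=c[(abs(c[:,0]-.615)<.03)&(abs(c[:,1]+.0557)<.024)&(np.hypot(c[:,0]-.615,c[:,1]+.0557)>.02)&(c[:,2]<.0835)&(c[:,2]>.078)]; print("block top",np.median(b[:,2]))
```

```text
[ 0.61777744 -0.05747079  0.23685483] [ 0.61866285  0.10861586 -0.63661155]
0.8 [325.0, 187.6] [0.0856 0.0896 0.0934 0.1114 0.1122 0.113  0.1135]
top [ 0.61511046 -0.05427816  0.11223943] 468
tilt [ 0.08393798 -0.022875  ]
collar [ 0.60871423 -0.05494726  0.09028243] 246
[40.4445  0.6163 -0.0542]
block top 0.08291571417205086
```

```bash
python3 -c "
from station import *
print(finish_job())"
```

```text
the job is handed in; nothing more can be done
None
```

The job is handed in, with no verdict returned: the pin dropped through the cross-hole and was pressed to a firm stop at about 16 N. Its top measured about 111 mm up (home height), lever push forces stayed around 2 N, and the arm was clear of everything.

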